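# Pack the long bamboo spreader into the cutlery case

### The arm

A 7-joint arm with a two-finger parallel gripper is mounted at the origin on the work surface. World frame = base frame: x ahead of the robot, y to its left, z up, the work surface at z = 0. Lengths are in m, angles in rad, forces in N, time in s.
With the tool pointing down it reaches from about 0.35 to 0.9 m from the base axis. Payload 7.2 kg.
Tool frame: the origin (TCP) lies midway between the tips of the shut fingers; the grasp point (between the pads) lies 19 mm behind it; z points along the fingers, y is the direction in which the jaws open and shut (so a half turn about z gives the same grasp; the last joint's range is limited). The gripper opens to 88 mm and grips with 3 to 60 N. Pads are 20 mm wide; open, the fingers measure 115 mm over their backs; the gripper's body (75 mm by 178 mm) begins 61 mm behind the grasp point.
Start: joints at [1.213, 0.411, -0.013, 1.596, 0.006, 1.134, -0.082], TCP at [0.179, -0.599, 0.223] pointing down, gripper open.
Joint ranges: [-2.95, 2.95], [-0.29, 1.99], [-1.47, 1.44], [0.14, 2.54], [-1.03, 4.17], [0.13, 1.85], [-2.86, 2.86]. Speed limits (rad/s): [2.39, 2.39, 3.01, 3.01, 3.14, 3.14, 3.14].

### API

Orientations are given as a rotation vector (axis times angle).
In Python, from workcell import env, optics gives the robot as it stands. The module is installed in compiled form; this text tells all that it offers.
- The arm moves only by the shell command python3 -m crank 'ROWS'. ROWS is text: rows parted by semicolons, each of 7 numbers parted by spaces: the turn, a rotation vector about the tool's x, y, z in rad, then the shift along the tool's x, y, z in m, then the closure in counts, from 0 (fully open) to 255 (shut). In form: wx wy wz tx ty tz claw; .... A call has 1 to 10 rows; each row shifts and turns the commanded pose from where the row before left it, along the tool's axes as they then stand; what a row does not reach is not made up. A row lasts 1/10 s, in which the tool goes at most 50 mm and 8.59 degrees, less where a joint would pass 70% of its speed; a pose out of reach is approached as far as the arm can. A call is refused whole if a number of a shift passes 0.05 or a number of a turn 0.15, either way. A call with a gripper value outside its range is refused whole. The fingers move at their own pace and stop on an object; the grip force is fixed at half the most. Time passes only in rows, so rows that do not move let the fingers close. It gives the time, the measured TCP pose, the force and the opening at its end, in the units of the state.
- env.get_state(): the state, without advancing time (a new reading comes with each control period).
- optics.read_camera(name): name is "scene" or "top"; returns the picture (400x640x3 uint8, blue, green, red); there is no depth.
- optics.camera_params(name): a dict with "camera_matrix" (3x3 intrinsics, pixels), "k1" (the pictures are not rectified: a ray, as slopes to the right and down, at radius r is drawn at 1 + k1 r^2 times it, then the intrinsics apply), "position" and "rotation" of the camera in the world. Camera axes: x right, y up, looking along -z (the intrinsics and any distortion apply to the point x, -y, -z); pixel columns grow to the right and rows downward; lengths in m; the calibration is good to about 2 mm. A picture is of the moment at which its call begins. camera_params takes no time and is no camera call.
- env.sign_off(): hands the job in, once; it reports no verdict.
The state is a dict: "t": time; "joint_pos": joint angles; "dq": joint speeds; "joint_torque": joint torques, N m; "position": TCP position; "tcp_rot": TCP orientation; "force": force on the tool from outside, world axes, zero at the start; "ft_torque": the same for the moment, N m; "finger_gap": opening from 0.0 (shut) to 1.0 (fully open).
Only numpy, scipy, OpenCV 4.12 (cv2) and the standard library are available. Lean on these libraries where they do the work, as an engineer would, in place of code of your own. Each camera call takes 0.05 s, during which the arm holds its last target. There are 200 camera calls.

### The job

Two thin bamboo spreaders lie flat on the thick chopping block, too thin to pick up from there: slide the longer one along until its end sticks well out over the block's front edge (the side nearest the robot), grip that end, lift it off and lay it flat in the open cutlery case. Do not drop it, and leave the short spreader where it is.

Things in the scene. Friction and masses are not known exactly. Their poses are not given: they have to be found in the camera images.
- spreader_mid (a point): centre of the long spreader: flat bamboo strip 180 x 34 mm (22 mm wide in the last 6 mm at each end), 3 mm thick, 30 g. x axis along its length to the end with a small dark disc; z up. It starts on the block within 9 degrees of square to the front edge, disc end away from the robot, other end 10 to 30 mm behind that edge. A fingertip pressing with a few newtons drags it along.
- short_mid (a point): centre of the short spreader, a bystander of the same bamboo: 90 mm long, 34 mm wide, 3 mm thick; axes as for the long one. It lies beside the long one on the block, about 120 mm away from centre to centre
- block: thick dark wooden chopping block, fixed to the bench: 240 mm (its x) by 260 mm (its y) by 50 mm high. Origin at the centre of its underside, on the bench; its front edge, facing the robot, is at x = -120 mm in its own frame; the top is at z = 50 mm
- case: open shallow plastic cutlery case, fixed, on the bench left or right of the block (a closed, taller bento box is on the other side). Outside 240 (its x) by 116 (its y) by 30 mm high, walls and floor 4 mm, so 232 by 108 mm and 26 mm deep inside; empty. Origin at the centre of its underside; the round white catch is on its -x end, facing the robot
Things that resemble listed ones, but are neither listed nor needed, are in the scene too. What is shaped like the part that bears spreader_mid but blue, red or yellow is not meant.

How it is judged:
By the outcome, as a careful person would: the job done as asked, in the order asked, and still so for the second after the job is handed in, with the robot touching nothing.
It also fails if it takes over 51 s, if anything falls off the work surface, if the arm or the gripper's body presses on something with over 40 N, if the wrist force passes 120 N, or if a joint passes its speed limit or range.

## Working session

There is one attempt and no reset: what is moved stays moved. The work goes in short steps, Python scripts to look and compute and a shell command to move; the robot and the scene stay as the last step left them, time stands still between calls to the robot, and variables do not carry over. Pictures are saved under pics/ and viewed, about 8 in all and at most 12, crops included, and the job is handed in when it is done.

```bash
mkdir -p pics; python3 - <<'E'
from workcell import env, optics
import cv2, numpy as np
np.set_printoptions(precision=4,suppress=True)
for n in("scene","top"):
    cv2.imwrite(f"pics/{n}0.png",optics.read_camera(n)); p=optics.camera_params(n); print(n,p)
s=env.get_state(); print(s)
E
```

```text
scene {'camera_matrix': array([[419.8403,   0.    , 315.4872],
       [  0.    , 419.8403, 205.6533],
       [  0.    ,   0.    ,   1.    ]]), 'k1': -0.10013233559121278, 'position': array([0.9477, 0.6182, 0.7999]), 'rotation': array([0.3716, 0.9863, 2.2436])}
top {'camera_matrix': array([[380.5605,   0.    , 325.0988],
       [  0.    , 380.5605, 193.507 ],
       [  0.    ,   0.    ,   1.    ]]), 'k1': -0.03685059647966666, 'position': array([ 0.298 , -0.0074,  1.093 ]), 'rotation': array([ 0.0947, -0.0928, -1.5745])}
{'t': 0.1, 'joint_pos': array([ 1.2128,  0.4118, -0.0127,  1.597 ,  0.0056,  1.1343, -0.0822]), 'dq': array([ 0.0012, -0.0012, -0.0008, -0.0011,  0.0001, -0.0012, -0.0004]), 'joint_torque': array([  0.0038, -58.9094,   0.6444, -29.1708,  -0.0537,   0.0145,
         0.0001]), 'position': array([ 0.1784, -0.5985,  0.2219]), 'tcp_rot': array([-3.1073, -0.4534,  0.0005]), 'force': array([-0.4303, -0.2044,  0.2592]), 'ft_torque': array([-0.0292, -0.0029,  0.006 ]), 'finger_gap': 0.9980196842023278}
```

View pics/top0.png

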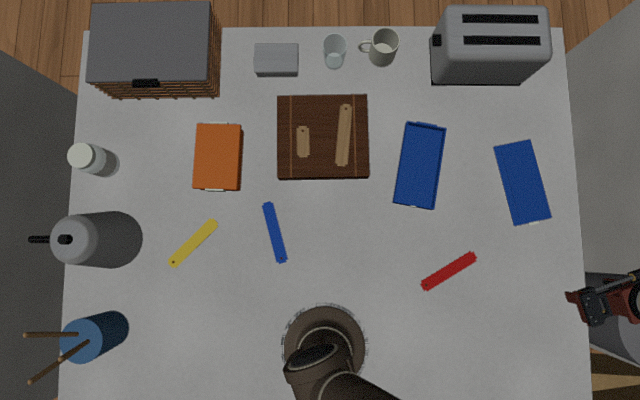

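View pics/scene0.png

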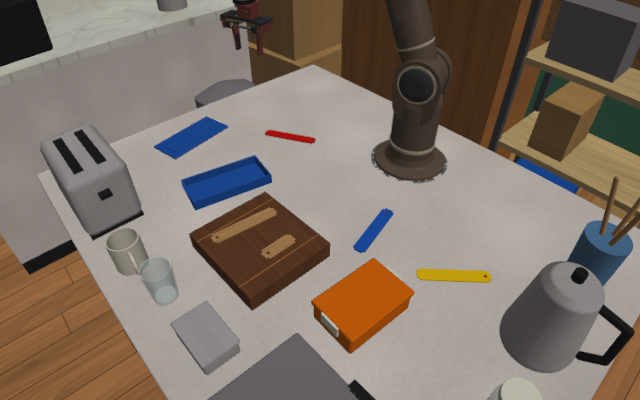

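The top view shows the block at about (323,137), with the long spreader at (344,135) and its disc at the top. The short spreader is at (303,141), and the open blue case at (420,165) has its catch at the near end. In the scene view the long spreader is at (243,225) and the case at (227,182). The blue item at (522,182) in the top view is a flat decoy.

```bash
cat > h.py <<'E'
from workcell import env, optics
import cv2, numpy as np
from scipy.spatial.transform import Rotation as R
np.set_printoptions(precision=4,suppress=True)
def ray(n,px,z):
    p=optics.camera_params(n)
    px=np.array(px,float).reshape(-1,1,2)
    u=cv2.undistortPoints(px,p["camera_matrix"],np.array([p["k1"],0,0,0.]))[:,0]
    d=R.from_rotvec(p["rotation"]).apply(np.c_[u[:,0],-u[:,1],-np.ones(len(u))])
    return p["position"]+d*((z-p["position"][2])/d[:,2])[:,None]
def proj(n,P):
    p=optics.camera_params(n)
    c=R.from_rotvec(p["rotation"]).inv().apply(np.atleast_2d(P)-p["position"])*[1,-1,-1]
    return cv2.projectPoints(c,np.zeros(3),np.zeros(3),p["camera_matrix"],np.array([p["k1"],0,0,0.]))[0][:,0]
def blobs(im,name,lo,hi,amin=60):
    m=cv2.inRange(cv2.cvtColor(im,cv2.COLOR_BGR2HSV),lo,hi)
    cs=cv2.findContours(m,cv2.RETR_EXTERNAL,cv2.CHAIN_APPROX_NONE)[0]
    return [c for c in cs if cv2.contourArea(c)>amin]
def rect(name,c,z):
    P=ray(name,c[:,0],z)[:,:2]*1000
    (cx,cy),(w,h),a=cv2.minAreaRect(P.astype(np.float32))
    b=cv2.boxPoints(((cx,cy),(w,h),a)); e=[b[1]-b[0],b[2]-b[1]]; e=max(e,key=np.linalg.norm)
    if e[0]<0:e=-e
    return np.array([cx,cy]),max(w,h),min(w,h),np.degrees(np.arctan2(e[1],e[0]))
E
python3 - <<'E'
from h import *
ts=cv2.imread("pics/top0.png");sc=cv2.imread("pics/scene0.png")
for n,im,q in(("top",ts,[(344,140),(323,150),(420,165),(303,145)]),("scene",sc,[(243,227),(280,255),(227,185),(280,244)])):
    hsv=cv2.cvtColor(im,cv2.COLOR_BGR2HSV)
    print(n,[hsv[y,x].tolist() for x,y in q])
    for nm,lo,hi,z in(("bamboo",(8,60,115),(25,150,255),.053),("blue",(100,130,40),(125,255,255),.03),("block",(0,60,25),(25,255,255),.05)):
        for c in blobs(im,n,lo,hi):
            x,y,w,h=cv2.boundingRect(c)
            o,L,W,a=rect(n,c,z)
            if 200<o[0]<800 and abs(o[1])<400 and L<400: print(nm,(x,y,w,h),o,round(L),round(W),round(a,1))
E
```

```text
top [[16, 105, 117], [11, 134, 61], [108, 218, 110], [17, 103, 121]]
bamboo (297, 126, 12, 31) [571.41    55.9361] 86 31 0.2
bamboo (336, 104, 15, 62) [589.989  -58.7366] 178 31 -5.4
blue (262, 202, 25, 61) [318.9205 135.8094] 172 30 15.2
blue (393, 122, 53, 87) [ 508.9274 -275.9709] 243 117 -11.0
block (420, 251, 57, 40) [ 210.9094 -339.1474] 172 33 -60.2
block (168, 218, 50, 50) [290.4971 356.6084] 172 34 -45.4
block (192, 123, 52, 68) [530.3541 294.5006] 190 136 -2.2
block (277, 94, 93, 86) [586.5096   0.209 ] 256 243 -89.4
scene [[16, 132, 149], [12, 153, 80], [109, 205, 138], [16, 131, 150]]
bamboo (261, 234, 34, 25) [569.5189  54.4691] 91 36 1.4
bamboo (211, 207, 66, 36) [588.9252 -59.2152] 180 35 -5.6
blue (353, 209, 40, 44) [340.3609 155.4154] 173 32 15.2
blue (182, 156, 90, 54) [ 513.3142 -263.0092] 243 146 -10.9
block (416, 268, 76, 15) [327.8618 388.1456] 171 36 -45.3
block (311, 258, 104, 96) [531.5737 297.8445] 210 146 -2.0
block (190, 192, 140, 118) [596.6735  14.7457] 287 253 -89.1
block (265, 129, 51, 15) [ 248.6158 -297.9811] 172 39 -60.3
```

Both views agree, and the sizes match what was given. The long spreader's centre is (589,-59) mm at -5.5°, the block front edge is at x≈469, and the case centre is about (509,-275) at -11°. Next I shut the gripper, turn to the spreader's yaw and travel.

```bash
cat >> h.py <<'E'
def goto(x,y,z,yaw):
    "remaining motion in tool axes (mm) and turn about tool z (rad); tilt in deg"
    s=env.get_state(); r=R.from_rotvec(s["tcp_rot"]); X=r.as_matrix()
    yw=np.degrees(np.arctan2(X[1,0],X[0,0])); p=s["position"]*1000
    print("t",round(s["t"],2),"pos",p,"yaw",round(yw,2),"tilt",np.degrees(X[:2,2]),"F",s["force"],"gap",round(s["finger_gap"],3))
    print("shift tool mm",r.inv().apply(np.array([x,y,z])-p),"turn z",round(np.radians(yw-yaw),4))
E
python3 -m crank '0 0 0.129 0 0 0 255; 0 0 0.129 0 0 0 255; 0 0 0.129 0 0 0 255; 0 0 0 0.025 -0.039 0 255; 0 0 0 0.025 -0.039 0 255; 0 0 0 0.025 -0.039 0 255; 0 0 0 0.025 -0.039 0 255; 0 0 0 0.025 -0.039 0 255; 0 0 0 0.025 -0.039 0 255; 0 0 0 0.025 -0.039 0 255'
python3 -c "
from h import *
goto(600,-60,120,-5.5)"
```

```text
t: 1.1
position: [0.3799, -0.3425, 0.2226]
tcp_rot: [-3.138, 0.153, 0.0]
force: [-0.1, -0.7, 0.8]
finger_gap: 0.133
t 1.1 pos [ 379.9223 -342.5039  222.5504] yaw -5.58 tilt [-0.0109  0.0013] F [-0.1126 -0.7199  0.8109] gap 0.133
shift tool mm [ 191.5868 -302.563   102.515 ] turn z -0.0014
```

```bash

python3 -m crank '0 0 0 0.024 -0.038 0.005 255; 0 0 0 0.024 -0.038 0.005 255; 0 0 0 0.024 -0.038 0.01 255; 0 0 0 0.024 -0.038 0.01 255; 0 0 0 0.024 -0.038 0.01 255; 0 0 0 0.024 -0.038 0.01 255; 0 0 0 0.024 -0.038 0.02 255; 0 0 0 0.023 -0.037 0.02 255; 0 0 0 0 0 0.01 255; 0 0 0 0 0 0 255'
python3 -c "
from h import *
goto(600,-60,60,-5.5)"
```

```text
t: 2.1
position: [0.5975, -0.06, 0.1203]
tcp_rot: [-3.138, 0.149, 0.007]
force: [0.6, -1.6, -0.1]
finger_gap: 0.004
t 2.1 pos [597.4862 -60.0494 120.3057] yaw -5.43 tilt [-0.2451  0.0235] F [ 0.6046 -1.6398 -0.064 ] gap 0.004
shift tool mm [ 2.757  -0.2867 60.2944] turn z 0.0013
```

```bash

python3 -m crank '0 0 0 0.0025 0 0.03 255; 0 0 0 0 0 0.022 255; 0 0 0 0 0 0.006 255; 0 0 0 0 0 0 255; 0 0 0 0 0 0 255'
python3 -m crank '0 0 0 0 0 0.004 255; 0 0 0 0 0 0.001 255; 0 0 0 0 0 0.000 255; 0 0 0 0 0 0 255'
```

```text
t: 2.6
position: [0.6018, -0.0623, 0.066]
tcp_rot: [3.137, -0.154, 0.002]
force: [0.6, -0.2, 0.2]
finger_gap: 0.004
t: 3.0
position: [0.6013, -0.0614, 0.0599]
tcp_rot: [3.138, -0.153, 0.0]
force: [-0.1, 0.3, -0.3]
finger_gap: 0.005
```

```bash

python3 -m crank '0 0 0 0 0 0.003 255; 0 0 0 0 0 0.002 255; 0 0 0 0 0 0 255; 0 0 0 0 0 0 255'
python3 -m crank '0 0 0 0 0 0.002 255; 0 0 0 0 0 0 255; 0 0 0 0 0 0 255'
```

```text
t: 3.4
position: [0.6011, -0.0614, 0.0545]
tcp_rot: [-3.138, 0.153, 0.001]
force: [-0.2, -0.2, 0.3]
finger_gap: 0.007
t: 3.7
position: [0.6015, -0.0614, 0.0534]
tcp_rot: [3.138, -0.153, 0.001]
force: [-2.3, -0.5, 7.7]
finger_gap: 0.007
```

```bash

python3 -m crank '0 0 0 -0.005 0 0 255; 0 0 0 -0.01 0 0 255; 0 0 0 -0.01 0 0 255; 0 0 0 -0.005 0 0 255; 0 0 0 0 0 0 255'
python3 - <<'E'
from h import *
for n in("top","scene"):
    im=optics.read_camera(n); cv2.imwrite(f"pics/{n}1.png",im)
    for c in blobs(im,n,(8,60,115),(25,150,255),40):
        o,L,W,a=rect(n,c,.053)
        if 400<o[0]<700 and abs(o[1])<150: print(n,cv2.boundingRect(c),o,L,W,a)
E
```

```text
t: 4.2
position: [0.5709, -0.0583, 0.0534]
tcp_rot: [3.138, -0.152, 0.002]
force: [-0.8, 0.7, 9.3]
finger_gap: 0.003
top (334, 145, 13, 32) [515.1433 -48.5085] 87.9041976928711 33.30278396606445 -0.7110122
top (297, 126, 13, 32) [570.0672  54.6044] 89.12897491455078 33.58130645751953 0.22496948
scene (261, 234, 34, 25) [569.5189  54.4691] 90.52474975585938 35.72959899902344 1.4143546
scene (222, 203, 65, 35) [559.3995 -55.7288] 179.55738830566406 36.78614807128906 -5.5254784
```

View pics/scene1.png

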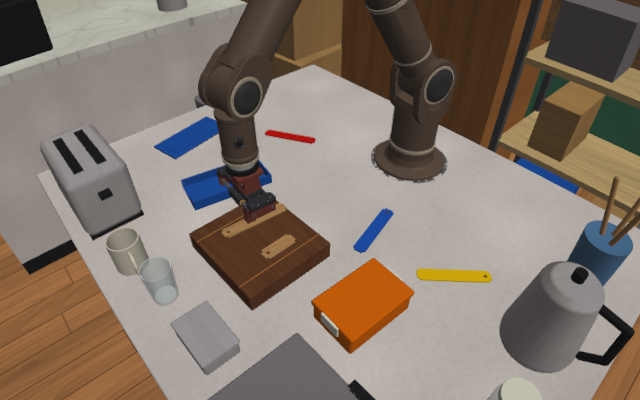

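The scene view shows the fingertips on the spreader near (258,212). The spreader has slid about 30 mm and kept its yaw at -5.5°, and the short one hasn't moved. I'll slide it another 60 mm, then lift.

```bash

python3 -m crank '0 0 0 -0.005 0 0 255; 0 0 0 -0.01 0 0 255; 0 0 0 -0.01 0 0 255; 0 0 0 -0.01 0 0 255; 0 0 0 -0.01 0 0 255; 0 0 0 -0.01 0 0 255; 0 0 0 -0.005 0 0 255; 0 0 0 0 0 0 255; 0 0 0 0 0 0 255'
python3 -m crank '0 0 0 0 0 -0.01 255; 0 0 0 0 0 -0.03 255; 0 0 0 0 0 -0.03 255; 0 0 0 0 0 -0.03 255; 0 0 0 0 -0.05 0 120; 0 0 0 0 -0.05 0 120; 0 0 0 0 -0.05 0 120; 0 0 0 0 0 0 120'
python3 - <<'E'
from h import *
for n in("top","scene"):
    im=optics.read_camera(n); cv2.imwrite(f"pics/{n}2.png",im)
    for c in blobs(im,n,(8,60,115),(25,150,255),40):
        o,L,W,a=rect(n,c,.053)
        if 380<o[0]<700 and abs(o[1])<150: print(n,cv2.boundingRect(c),o,L,W,a)
goto(423,-44,140,-5.5)
E
```

```text
t: 5.2
position: [0.5112, -0.0526, 0.0534]
tcp_rot: [3.138, -0.153, 0.001]
force: [-1.7, 0.2, 10.7]
finger_gap: 0.005
t: 6.0
position: [0.5248, 0.1046, 0.1529]
tcp_rot: [-3.135, 0.137, 0.001]
force: [0.7, 0.2, -0.1]
finger_gap: 0.329
top (334, 135, 16, 62) [502.7477 -50.2029] 172.68942260742188 34.20048904418945 -5.416422
scene (261, 234, 35, 25) [569.5848  55.2676] 90.68031311035156 37.356224060058594 1.3687137
scene (243, 197, 50, 30) [513.7161 -51.7119] 152.8453826904297 38.80336380004883 -5.624624
t 6.1 pos [524.9845  97.6484 152.3162] yaw -5.38 tilt [-0.0959 -0.0228] F [-0.502  -0.8948  0.1938] gap 0.42
shift tool mm [-88.2357 150.5786  12.5433] turn z 0.0021
```

View pics/top2.png

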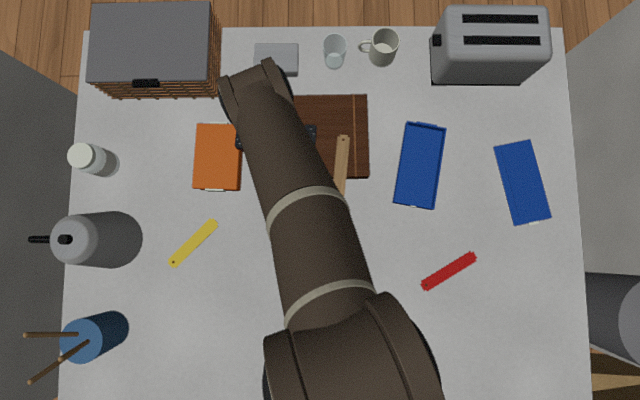

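The top view shows the spreader at about (341,165), sticking out over the block's front edge at row 178. The arm covers its near end. Drag distance and the far end both put the centre at (499,-50), so it overhangs by about 59 mm. I'll move above the overhang.

```bash

python3 -m crank '0 0 0 -0.019 0.0375 0 75; 0 0 0 -0.019 0.0375 0 75; 0 0 0 -0.019 0.0375 0 75; 0 0 0 -0.02 0.0375 0 75; 0 0 0 0 0 0 75; 0 0 0 0 0 0 75'
python3 - <<'E'
from h import *
im=optics.read_camera("scene"); cv2.imwrite("pics/scene3.png",im[130:280,160:360].repeat(4,0).repeat(4,1))
goto(434,-44,44.5,-5.5)
E
```

```text
t: 6.7
position: [0.4341, -0.0473, 0.1528]
tcp_rot: [3.137, -0.16, -0.0]
force: [0.4, 0.8, 0.5]
finger_gap: 0.709
t 6.75 pos [434.9077 -46.0043 152.8456] yaw -5.7 tilt [ 0.0202 -0.0073] F [0.3982 0.1105 0.0101] gap 0.707
shift tool mm [ -1.1418  -1.914  108.345 ] turn z -0.0036
```

View pics/scene3.png

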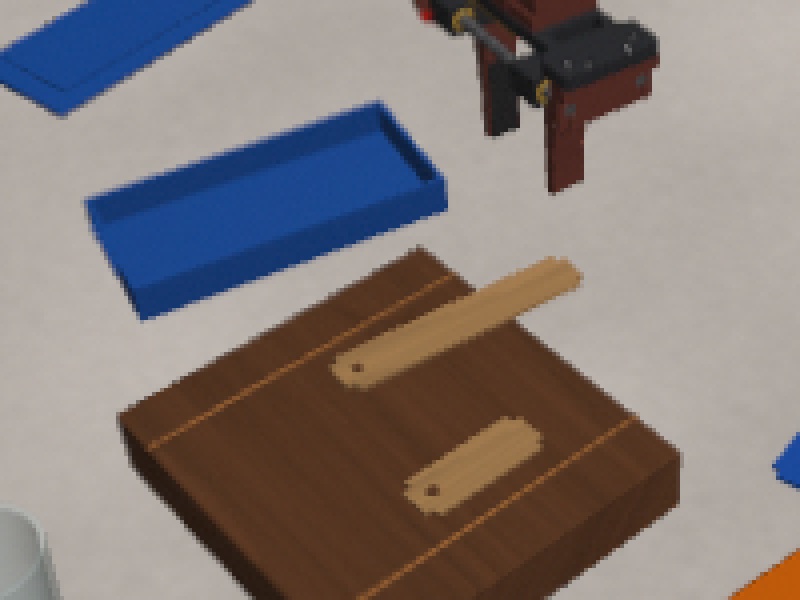

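The crop shows the long spreader overhanging the front edge, with its tip at crop (575,270). The open fingers are above it, the short spreader hasn't moved, and the case is empty. Next I descend, grip and lift.

```bash

python3 -m crank '0 0 0 -0.001 -0.002 0.02 75; 0 0 0 0 0 0.03 75; 0 0 0 0 0 0.03 75; 0 0 0 0 0 0.02 75; 0 0 0 0 0 0.006 75; 0 0 0 0 0 0 75; 0 0 0 0 0 0 75'
python3 - <<'E'
from h import *
im=optics.read_camera("scene")
for c in blobs(im,"scene",(8,60,115),(25,150,255),40):
    o,L,W,a=rect("scene",c,.053)
    if 380<o[0]<700 and abs(o[1])<150: print(o,L,W,a)
goto(434,-44,44.5,-5.5)
E
```

```text
t: 7.45
position: [0.435, -0.0427, 0.0473]
tcp_rot: [-3.138, 0.151, -0.001]
force: [-0.2, 0.6, -0.7]
finger_gap: 0.706
[569.5947  54.865 ] 90.68492126464844 36.54139709472656 1.3815875
[503.7409 -50.8011] 172.83834838867188 38.523536682128906 -5.3991776
t 7.5 pos [435.1545 -42.8641  47.5421] yaw -5.55 tilt [ 0.0915 -0.0006] F [ 0.7604  0.2702 -0.1894] gap 0.702
shift tool mm [-1.0442  1.2426  3.0403] turn z -0.0008
```

```bash

python3 -m crank '0 0 0 -0.001 0.001 0.003 75; 0 0 0 0 0 0 75; 0 0 0 0 0 0 150; 0 0 0 0 0 0 200; 0 0 0 0 0 0 255; 0 0 0 0 0 0 255; 0 0 0 0 0 0 255; 0 0 0 0 0 0 255'
python3 -c "
from h import *
goto(434,-44,44.5,-5.5)"
```

```text
t: 8.3
position: [0.4332, -0.0441, 0.0437]
tcp_rot: [3.138, -0.153, 0.0]
force: [0.2, 0.0, 1.0]
finger_gap: 0.378
t 8.3 pos [433.1757 -44.0661  43.6534] yaw -5.57 tilt [ 0.0024 -0.003 ] F [0.1755 0.0387 1.0201] gap 0.378
shift tool mm [ 0.814  -0.1458 -0.8466] turn z -0.0012
```

The gap is 33 mm, so the strip is held. Now a gentle lift.

```bash

python3 -m crank '0 0 0 0 0 -0.004 255; 0 0 0 0 0 -0.008 255; 0 0 0 0 0 -0.015 255; 0 0 0 0 0 -0.02 255; 0 0 0 0 0 -0.02 255; 0 0 0 0 0 -0.015 255; 0 0 0 0 0 -0.008 255; 0 0 0 0 0 0 255'
python3 - <<'E'
from h import *
im=optics.read_camera("scene"); cv2.imwrite("pics/scene4.png",im[130:280,160:360].repeat(4,0).repeat(4,1))
goto(434,-44,130,-11)
E
```

```text
t: 9.1
position: [0.4338, -0.0441, 0.1348]
tcp_rot: [3.138, -0.153, 0.004]
force: [-0.0, -0.8, -0.4]
finger_gap: 0.376
t 9.15 pos [433.2876 -44.092  133.9567] yaw -5.57 tilt [ 0.0538 -0.0121] F [-0.5321 -0.2228 -0.9402] gap 0.379
shift tool mm [ 0.6963 -0.1613  3.9573] turn z 0.0947
```

View pics/scene4.png

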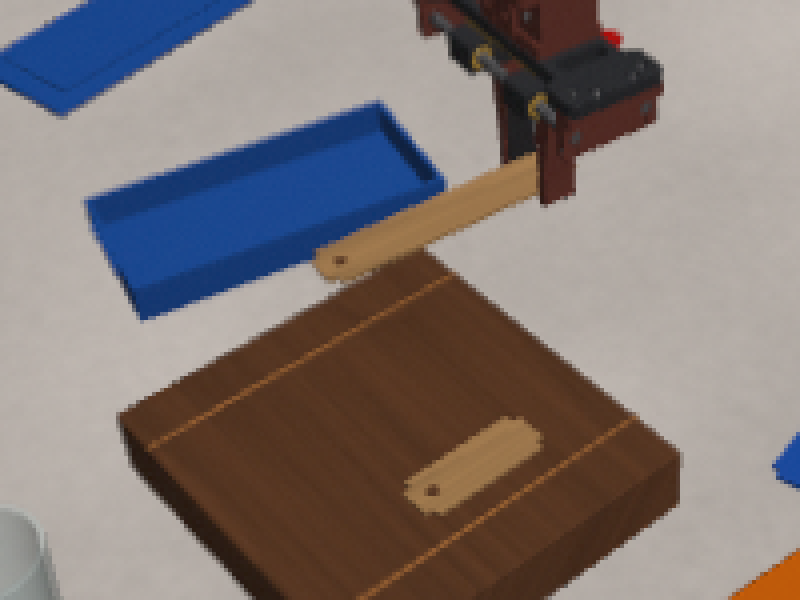

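The strip is held level and clear of the block, and the short one hasn't moved. I'll turn to the case's yaw and carry it over.

```bash

python3 -m crank '0 0 0.048 0 0 0 255; 0 0 0.047 0 0 0 255; 0 0 0 0.005 0.02 0 255; 0 0 0 0.009 0.035 0 255; 0 0 0 0.009 0.035 0 255; 0 0 0 0.009 0.035 0 255; 0 0 0 0.009 0.035 0 255; 0 0 0 0.009 0.035 0 255; 0 0 0 0.004 0.02 0 255; 0 0 0 0 0 0 255'
python3 - <<'E'
from h import *
goto(445,-265,50,-11)
im=optics.read_camera("top");cv2.imwrite("pics/top5.png",im[90:240,320:520].repeat(4,0).repeat(4,1))
for c in blobs(im,"top",(8,60,105),(25,150,255),40):
    o,L,W,a=rect("top",c,.142)
    if 350<o[0]<700 and -350<o[1]<-150: print(o,L,W,a)
E
```

```text
t: 10.15
position: [0.4439, -0.2684, 0.1324]
tcp_rot: [3.126, -0.309, -0.003]
force: [-1.0, 1.0, -0.1]
finger_gap: 0.383
t 10.15 pos [ 443.8743 -268.4119  132.3642] yaw -11.28 tilt [-0.1054 -0.0201] F [-1.0354  0.9646 -0.1227] gap 0.383
shift tool mm [ 0.5796 -3.6241 82.3608] turn z -0.0048
[ 549.8127 -288.2307] 96.912841796875 33.16075134277344 -10.254094
```

View pics/top5.png

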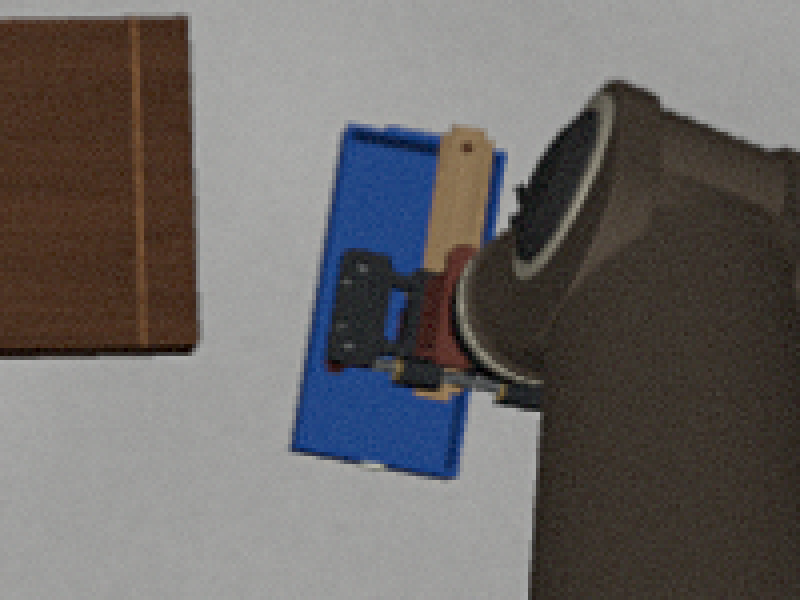

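The crop shows the strip over the case, aligned with it, and its far end is where I predicted (597,-297). I'll lower it, dipping the far end slightly so it settles gently.

```bash

python3 -m crank '0 0 0 0 -0.002 0.01 255; 0 0 0 0 0 0.02 255; 0 0 0 0 0 0.025 255; 0 0 0 0 0 0.025 255; 0 0 0 0 0 0.015 255; 0 0 0 0 0 0.008 255; 0 -0.02 0 0 0 0.002 255; 0 -0.02 0 0 0 0 255; 0 0 0 0 0 0 255; 0 0 0 0 0 0 255'
python3 -c "
from h import *
goto(445,-267,6,-11)"
```

```text
t: 11.2
position: [0.4463, -0.2635, 0.0293]
tcp_rot: [-3.123, 0.301, 0.06]
force: [-0.1, 0.8, 0.1]
finger_gap: 0.376
t 11.2 pos [ 446.2563 -263.5357   29.296 ] yaw -10.99 tilt [-2.1771  0.4025] F [-0.1399  0.7886  0.1387] gap 0.376
shift tool mm [ 0.328   3.6322 23.302 ] turn z 0.0001
```

```bash

python3 -m crank '0 0 0 0 0.002 0.006 255; 0 0 0 0 0.001 0.006 255; 0 0 0 0 0 0.004 255; 0 0 0 0 0 0.002 255; 0 0 0 0 0 0 255; 0 0 0 0 0 0 255'
python3 -m crank '0 0 0 0 0 0.002 255; 0 0 0 0 0 0 255; 0 0 0 0 0 0 255'
```

```text
t: 11.8
position: [0.4442, -0.2662, 0.0106]
tcp_rot: [-3.123, 0.301, 0.063]
force: [0.6, 0.1, -0.8]
finger_gap: 0.379
t: 12.1
position: [0.4441, -0.2662, 0.0087]
tcp_rot: [-3.123, 0.301, 0.062]
force: [0.2, 0.1, -0.5]
finger_gap: 0.376
```

```bash

python3 -m crank '0 0 0 0 0 0.002 255; 0 0 0 0 0 0 255; 0 0 0 0 0 0 255'
python3 -m crank '0 0 0 0 0 0.001 255; 0 0 0 0 0 0 255; 0 0 0 0 0 0 255'
```

```text
t: 12.4
position: [0.444, -0.2662, 0.0066]
tcp_rot: [-3.123, 0.301, 0.063]
force: [-0.6, 0.2, -0.4]
finger_gap: 0.38
t: 12.7
position: [0.4439, -0.2662, 0.0056]
tcp_rot: [-3.123, 0.301, 0.063]
force: [-0.1, 0.1, -1.0]
finger_gap: 0.378
```

```bash

python3 -m crank '0 0 0 0 0 0.001 255; 0 0 0 0 0 0 255; 0 0 0 0 0 0 160; 0 0 0 0 0 0 130; 0 0 0 0 0 0 110; 0 0 0 0 0 0 110; 0 0 0 0 0 0 110'
python3 -m crank '0 0 0 0 0 -0.01 110; 0 0 0 0 0 -0.03 110; 0 0 0 0 0 -0.05 110; 0 0.02 0 0 0 -0.05 110; 0 0.02 0 0 0.03 -0.03 110; 0 0 0 0 0.05 0 110; 0 0 0 0 0.05 0 110; 0 0 0 0 0.05 0 110; 0 0 0 0 0 0 110; 0 0 0 0 0 0 110'
python3 - <<'E'
from h import *
for n,sl in(("top",np.s_[90:240,320:520]),("scene",np.s_[130:280,160:360])):
    im=optics.read_camera(n);cv2.imwrite(f"pics/{n}6.png",im[sl].repeat(4,0).repeat(4,1))
    for z in(.007,.053):
      for c in blobs(im,n,(8,60,90),(25,160,255),40):
        o,L,W,a=rect(n,c,z)
        if 350<o[0]<700 and -350<o[1]<100 and L<200: print(n,z,o,L,W,a)
E
```

```text
t: 13.4
position: [0.4441, -0.2662, 0.0047]
tcp_rot: [-3.123, 0.301, 0.062]
force: [-0.7, 0.2, 1.0]
finger_gap: 0.567
t: 14.4
position: [0.4147, -0.4448, 0.1745]
tcp_rot: [-3.126, 0.306, 0.001]
force: [0.6, 0.7, -0.2]
finger_gap: 0.569
top 0.007 [ 510.42   -278.8665] 178.18768310546875 31.706161499023438 -9.983892
top 0.007 [582.3076  58.9181] 93.58599853515625 36.958091735839844 3.2800887
top 0.053 [ 501.4237 -267.3672] 170.63999938964844 30.363161087036133 -9.983924
top 0.053 [570.2663  56.1095] 89.62185668945312 35.39262390136719 3.280085
scene 0.007 [546.9594  20.936 ] 98.88005828857422 40.70768737792969 1.3330497
scene 0.007 [ 509.9264 -279.6376] 178.3039093017578 34.91019821166992 -9.770997
scene 0.053 [570.21    55.5867] 93.14326477050781 38.34591293334961 1.3330661
scene 0.053 [ 535.3256 -227.5484] 167.95909118652344 32.884769439697266 -9.7710085
```

View pics/scene6.png

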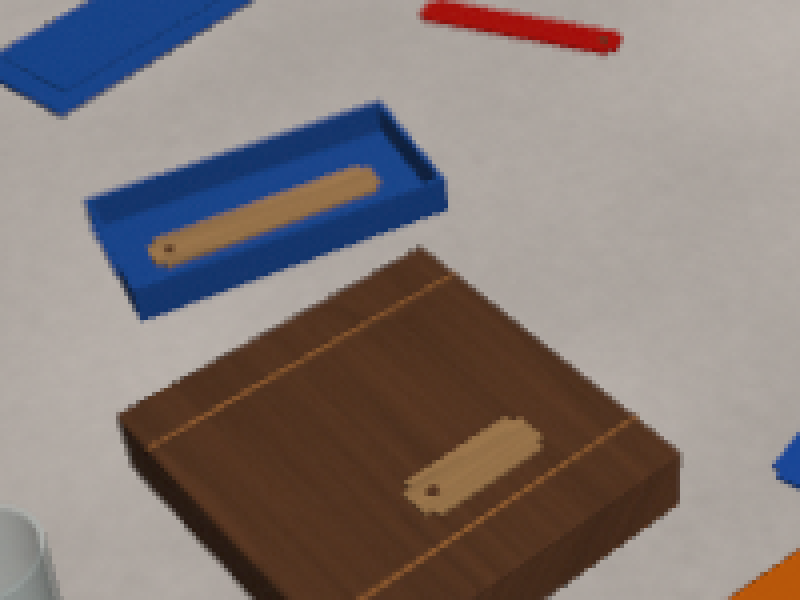

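View pics/top6.png

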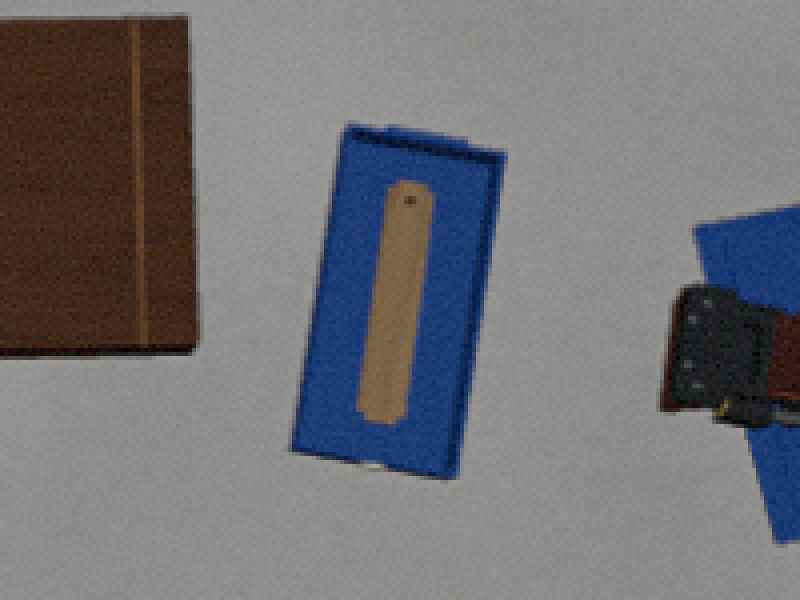

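Both views show the long spreader flat and centred on the case floor. The two cameras agree within 1 mm at floor height, (510,-279), and the gripper is clear. The short spreader is where it started.

```bash
python3 -c "
from workcell import env
print(env.sign_off())"
```

```text
the job is handed in; nothing more can be done
None
```

The long spreader now lies flat on the floor of the open blue cutlery case, and I handed the job in at about 14.5 s of the 51 s allowed.

- **Slide:** I pressed on it with the shut fingertips at about 8–11 N, slightly above the "few newtons" suggested. I dragged it about 90 mm, until it stuck out about 59 mm over the block's front edge.
- **Grip and lay:** I gripped the overhanging end across its width; the 33 mm gap confirmed it was held. I lifted it level, carried it over and released it with the fingertips at the case floor, so its near end settled about 6 mm.
- **Last checks:** Both cameras put the spreader at about (510, -279) mm, taking it to be at floor height, with a length of 178 mm. That is within about 2 mm of the case centre and 1° of its direction. The short spreader was still at (570, 55) mm and the gripper was clear.
- **Disagreement:** One top-view reading gave the short spreader's angle as 3.3° instead of 0.2°. That run used a looser colour mask; the scene view's angle stayed at 1.3–1.4° and the pictures show it unmoved.

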